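# Fit the drive spindle of a vial carousel

### The job

Refit the drive spindle of the vial sampler: take the knobbed spindle out of its stand, thread it down through the bearing in the sampler's bridge and the square-bored hub of the carousel, and on into the square drive socket in the base below. Nobody can see which way the drive socket stopped, so lean on it lightly and turn the knob until the square end drops in, then push it fully home, with its collar down on the bearing, and let go. Do not force anything (at no time press on the sampler with more than 45 N, about 4.5 kg), keep the carousel flat on its seat (it may turn with the spindle), and leave the other things on the bench alone.

Things in the scene. Friction and masses are not known exactly. Their poses are not given: they have to be found in the camera images.
- sampler: The carousel sampler, bolted to the bench: white base 180 (x) x 210 (y) x 40 mm; over it a bridge: two columns at y = +-92 mm and a bar 34 mm wide along y, 136 to 146 mm above the bench; the front panel looks to -x. Origin: centre of the underside, on the spindle axis; z up.
- bearing (a point): Centre of the top face of the bridge's flanged bearing, 150 mm above the bench, on the spindle axis; z up. The bore is round, 22 mm, 14 mm deep; the flange face is 34 mm across.
- socket_mouth (a point): Centre of the top face of the drive boss (diameter 36 mm), 48 mm above the bench, under the carousel's hub, on the spindle axis. In it: the drive socket, a square hole 15.5 x 15.5 mm, 22 mm deep, sharp-edged. It stopped out of line with the hub, at an angle that is hidden, unmeasured and NOT this point's. Its gears hold it against light rubbing, but 0.15 N m turns it: hard leaning drags it along.
- carousel: The carousel, 150 mm across, 30 mm high, 300 to 500 g: two plates with ten vial places, five vials fixed in it (tops 52 mm above its underside). It lies loose on a ring under the bridge, underside 44 mm above the bench, free to turn, with some 2 mm of sideways play about the spindle axis. It turns along with a square shank put through its hub. Origin: centre of its underside; z up.
- hub (a point): Centre of the top of the carousel's hub, 34 mm above its underside; axes as the carousel's. The hub's square through-hole, 15.5 x 15.5 mm, sharp-edged, runs from here 28 mm down, its sides along the x and y axes.
- spindle: The steel spindle, 162 mm long, 130 to 210 g, upright in its stand at first. Origin: lower tip; z towards the knob. From the tip: round tapered nose 8 mm long (5 to 14 mm thick), square shank 14 x 14 mm from 8 to 94 mm, sides along x and y, round journal of 20.4 mm from 95 to 120 mm, collar of 28 mm to 125 mm, ribbed round black knob of 30 mm from 128 to 162 mm.
- spindle_tip (a point): Lower tip of the spindle (its origin), axes as the spindle's.
- spindle_seat (a point): On the spindle's axis at the underside of the collar, 120 mm above the tip; axes as the spindle's. Fully home it lies on the bearing's top face (tip 30 mm above the bench); while the square shank stands across the drive socket it stops 10 mm short of that.
- spindle_knob (a point): On the spindle's axis in the middle of the knob, 147 mm above the tip; axes as the spindle's.
- stand: The spindle's stand, fixed: white block 46 (x) x 90 (y) x 60 mm high on a steel foot 50 x 94 mm. Origin: centre of the underside. The spindle stands in its square hole (15.5 mm, 52 mm deep, at y = -20 mm, sides along x and y); the other, round hole at y = +22 mm is empty.
- timer: Bystander: bench timer, 66 x 66 x 19 mm.
- tape_roll: Bystander: roll of tape, 105 mm across, 25 mm high.
- screwdriver: Bystander: screwdriver with a red handle, 190 mm long.
- septa_tin: Bystander: round white tin, 66 mm across, 26 mm high.
- spare_vial: Bystander: standing vial, 23 mm across, 76 mm high.
Things that resemble listed ones, but are neither listed nor needed, are in the scene too. Of the things that look like the spindle, the smaller one is meant.

How it is judged:
By the outcome, as a careful person would: the job done as asked, in the order asked, and still so for the second after the job is handed in, with the robot touching nothing.
It also fails if it takes over 58 s, if anything falls off the work surface, if the arm or the gripper's body presses on something with over 40 N, if the wrist force passes 120 N, or if a joint passes its speed limit or range.

### The arm

A 6-joint arm with a two-finger parallel gripper is mounted at the origin on a cart in front of the work surface, level with it; the furniture and walls round the work are solid. World frame = base frame: x ahead of the robot, y to its left, z up, the work surface at z = 0. Lengths are in m, angles in degrees, forces in N, time in s.
With the tool pointing down it reaches from about 0.4 to 0.825 m from the base axis. Payload 7 kg.
Tool frame: the origin (TCP) lies at the very end of the fingers, on their centre line; the grasp point (between the pads) lies 19 mm behind it (r.hold_point_z is the distance from the TCP to the grasp point, in m); z points along the fingers, y is the direction in which the jaws open and shut (so a half turn about z gives the same grasp; the last joint's range is limited). The gripper opens to 88 mm and grips with 3 to 60 N. Pads are 19 mm wide; open, the fingers measure 130 mm over their backs; the gripper's body (78 mm by 193 mm) begins 47 mm behind the grasp point.
Start: joints at [86.637, 20.546, 0.682, 0, -70.136, -16.507], TCP at [0.229, 0.635, 0.227] pointing down, gripper open.
Joint ranges: [-176.03, 176.03], [-82.01, 121.73], [-58.28, 71.71], [-173.87, 95.51], [-174.79, -0.11], [-173.66, 173.66]. Speed limits (degrees/s): [136.94, 136.94, 172.46, 180, 180, 180].

### API

Orientations are given as [roll, pitch, yaw] about the fixed x, y, z axes, in that order (R = Rz(yaw) Ry(pitch) Rx(roll)).
In Python, from plant import r gives the robot as it stands. The module is installed in compiled form; this text tells all that it offers.
- The arm moves only by the shell command python3 -m inch 'ROWS' [FORCE]. ROWS is text: rows parted by semicolons, each of 7 numbers parted by spaces: the shift along the tool's x, y, z in m, then the turn, a rotation vector about the tool's x, y, z in rad, then the opening, from 0 (shut) to 1 (fully open). In form: tx ty tz ax ay az jaw; .... A call has 1 to 20 rows; each row shifts and turns the commanded pose from where the row before left it, along the tool's axes as they then stand; what a row does not reach is not made up. A row lasts 1/12 s, in which the tool goes at most 41.7 mm and 7.16 degrees, less where a joint would pass 70% of its speed; a pose out of reach is approached as far as the arm can. A call with a gripper value outside its range is refused whole. The fingers move at their own pace and stop on an object; FORCE is the grip in N (left out, the last holds). Time passes only in rows, so rows that do not move let the fingers close. It gives the time, the measured TCP pose, the force and the opening at its end, in the units of the state.
- r.get_state(): the state, without advancing time (a new reading comes with each control period).
- r.capture(name): name is "scene" or "top" or "wrist"; returns the picture (400x640x3 uint8, red, green, blue); there is no depth.
- r.camera_params(name): a dict with "vfov" (degrees; the focal length in pixels is half the picture's height over the tangent of half this angle, whatever the lens; pixels are square), "cx", "cy" (the principal point, pixels), "R" (3x3) and "t" (3): a world point X has camera coordinates R X + t. Camera axes: x right, y down, z forward; pixel columns grow to the right and rows downward; lengths in m; the calibration is good to about 2 mm. The wrist camera is an equidistant fisheye: a pixel r from the principal point sees the ray r / f radians off the axis. A picture is of the moment at which its call begins: read the wrist's pose just before it. camera_params takes no time and is no camera call; for the wrist camera it gives the pose at the moment of the call.
- r.close_job(): hands the job in, once; it reports no verdict.
Trained networks look in the newest picture that a camera, given by its name, has taken for a name from the list of things; names that differ only in an ending like _2 or _b are one class to them, and where a whole thing is asked for, a point or a joint stands for the part that bears it (a point fixed in the world has none). Each returns a list of dicts, best first, with "p" (0 to 1); they miss things now and then, are a little off and sometimes report something else, mostly with a low value. They report only what shows in the picture. A call takes as long as a camera call. They do not tell look-alikes from the thing itself.
- r.recognise(target, camera): "xy" ([column, row] in pixels, amid what is visible of it).
The state is a dict: "time_s": time; "joints": joint angles; "qd": joint speeds; "joint_torque": joint torques, N m; "tcp_pos": TCP position; "eef_rot": TCP orientation; "contact_force": force on the tool from outside, world axes, zero at the start; "moment": the same for the moment, N m; "gripper_width": finger opening in m.
Only numpy, scipy, OpenCV 4.12 (cv2) and the standard library are available. Lean on these libraries where they do the work, as an engineer would, in place of code of your own. Each camera call takes 0.05 s, during which the arm holds its last target.

## Working session

There is one attempt and no reset: what is moved stays moved. The work goes in short steps, Python scripts to look and compute and a shell command to move; the robot and the scene stay as the last step left them, time stands still between calls to the robot, and variables do not carry over. Pictures are saved under pics/ and viewed, and the job is handed in when it is done.

```bash
mkdir -p pics
cat > h.py <<'E'
import numpy as np, cv2
from plant import r
def snap(n,f):
    im=r.capture(n); cv2.imwrite('pics/'+f,im[:,:,::-1]); return im
def ray(cam,px):
    c=r.camera_params(cam); f=200/np.tan(np.radians(c['vfov']/2))
    d=np.array([px[0]-c['cx'],px[1]-c['cy']],float)
    if cam=='wrist':
        q=np.linalg.norm(d); th=q/f; v=np.r_[d/max(q,1e-9)*np.sin(th),np.cos(th)]
    else: v=np.r_[d/f,1.]
    R=np.array(c['R']);t=np.array(c['t'])
    return -R.T@t, R.T@v/np.linalg.norm(v)
def onz(cam,px,z):
    o,d=ray(cam,px); return o+d*(z-o[2])/d[2]
def proj(cam,X):
    c=r.camera_params(cam); f=200/np.tan(np.radians(c['vfov']/2))
    p=np.array(c['R'])@np.array(X)+np.array(c['t'])
    if cam=='wrist':
        q=np.hypot(p[0],p[1]); th=np.arctan2(q,p[2]); return np.array([c['cx'],c['cy']])+p[:2]/q*th*f
    return np.array([c['cx'],c['cy']])+p[:2]/p[2]*f
def st():
    s=r.get_state(); print({k:np.round(v,4).tolist() for k,v in s.items() if k in('time_s','joints','tcp_pos','eef_rot','contact_force','moment','gripper_width')})
E
python3 - <<'E'
from h import *
st()
for c in('scene','top','wrist'):
    snap(c,c+'0.png'); p=r.camera_params(c); print(c,p['vfov'],p['cx'],p['cy'],np.round(-np.array(p['R']).T@p['t'],3),np.round(p['R'],3).tolist())
for t in('sampler','bearing','spindle','spindle_knob','stand','carousel'):
    for c in('scene','top'):
        print(t,c,[(np.round(d['xy'],1).tolist(),round(d['p'],2)) for d in r.recognise(t,c)][:4])
E
```

```text
{'time_s': 0.0, 'joints': [86.6369, 20.5891, 0.6339, -0.0228, -70.135, -16.5057], 'tcp_pos': [0.2293, 0.6343, 0.2256], 'eef_rot': [179.9075, -0.0051, -19.8765], 'contact_force': [-0.4264, 0.097, 0.5267], 'moment': [0.0356, 0.0817, 0.0256], 'gripper_width': 0.0875}
scene 51.31834255086574 313.3568645305792 200.37162081087325 [ 0.015 -0.258  0.879] [[0.783, -0.622, 0.008], [-0.452, -0.578, -0.679], [0.427, 0.528, -0.734]]
top 50.81514683113014 318.1963892419598 200.32704703154675 [0.281 0.293 1.352] [[-0.023, -1.0, 0.009], [-0.988, 0.021, -0.151], [0.15, -0.012, -0.989]]
wrist 65.70646984690485 321.7068467322952 199.42652010045694 [0.308 0.606 0.384] [[-0.34, -0.941, 0.001], [-0.894, 0.323, 0.311], [-0.293, 0.104, -0.951]]
sampler scene [([350.0, 187.2], 0.61)]
sampler top [([307.5, 170.7], 0.7)]
bearing scene [([344.0, 178.0], 0.64)]
bearing top [([310.5, 171.2], 0.96), ([416.2, 198.1], 0.44)]
spindle scene [([373.9, 209.5], 0.83), ([338.7, 231.6], 0.62), ([325.7, 261.3], 0.24)]
spindle top [([366.5, 177.9], 0.77), ([310.2, 170.5], 0.55)]
spindle_knob scene [([373.4, 211.7], 0.9), ([339.9, 236.3], 0.64)]
spindle_knob top [([366.1, 177.1], 0.73), ([357.9, 213.2], 0.57)]
stand scene [([328.6, 261.1], 0.72)]
stand top [([349.9, 222.2], 0.69), ([307.9, 178.6], 0.65)]
carousel scene [([332.3, 193.9], 0.72)]
carousel top [([309.0, 178.0], 0.68)]
```

View pics/scene0.png

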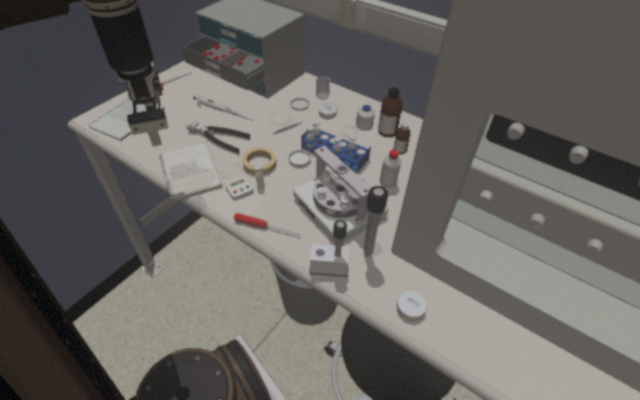

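View pics/top0.png

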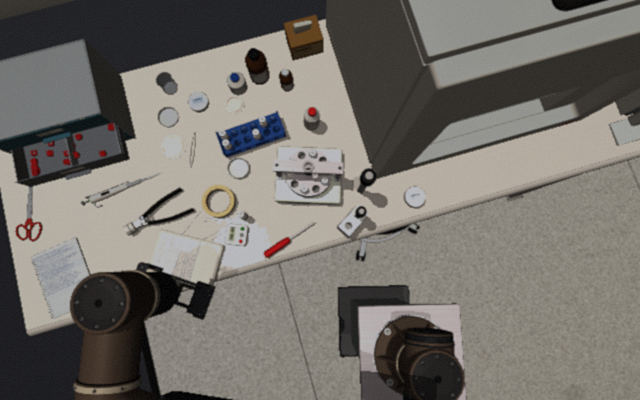

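View pics/wrist0.png

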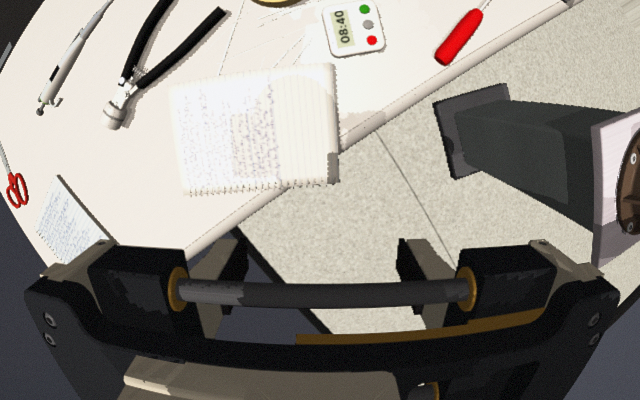

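The small spindle's knob is in the stand at top (360,212) and scene (340,230). The big look-alike stands at top (367,177). The sampler is at top (309,172).

Run:
```python
from h import *
print('knob top',onz('top',(361,212),.168),onz('scene',(340,226),.168))
print('knob mid',onz('top',(358,213),.155),onz('scene',(339.9,236),.155))
print('big knob', onz('top',(368,174),.2),onz('scene',(377,192),.2))
print('bearing',onz('top',(309,170),.15),onz('scene',(342,178),.15))
print('stand top',onz('top',(351,221),.06))
for a,b in (((275,149),(341,149)),((341,203),(276,200))): print('base',onz('top',a,.04),onz('top',b,.04))
a=np.array(cv2.imread('pics/top0.png'));cv2.imwrite('pics/t0z.png',cv2.resize(a[130:250,260:420],None,fx=5,fy=5,interpolation=2))
a=np.array(cv2.imread('pics/scene0.png'));cv2.imwrite('pics/s0z.png',cv2.resize(a[130:290,270:430],None,fx=3.7,fy=3.7,interpolation=2))
```

```text
knob top [0.42511384 0.15811217 0.168     ] [0.4272615  0.15707523 0.168     ]
knob mid [0.42399691 0.16534242 0.155     ] [0.41603806 0.14339792 0.155     ]
big knob [0.52781257 0.13808654 0.2       ] [0.54001483 0.16171056 0.2       ]
bearing [0.55403727 0.3032802  0.15      ] [0.54370495 0.28202906 0.15      ]
stand top [0.41098187 0.17772346 0.06      ]
base [0.65018949 0.41194148 0.04      ] [0.64588135 0.20007742 0.04      ]
base [0.47059475 0.20549752 0.04      ] [0.48454197 0.41000695 0.04      ]
```

View pics/t0z.png

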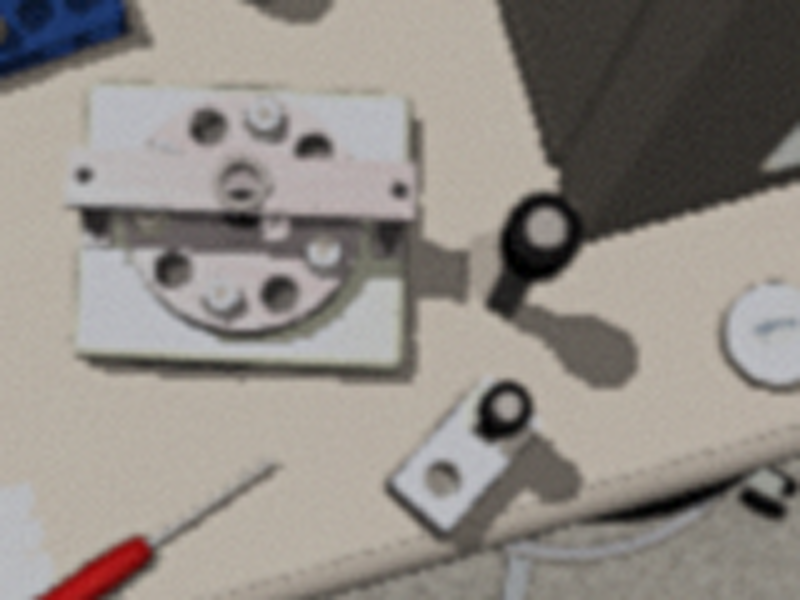

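View pics/s0z.png

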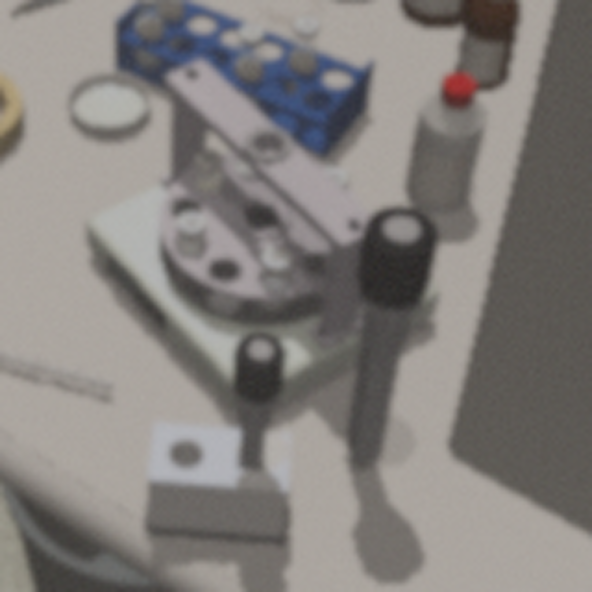

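```bash
python3 -m inch '0.03 0.02 -0.015 0 0 0 1;0.032 0.0216 -0.015 0 0 0 1;0.032 0.0216 -0.015 0 0 0 1;0.032 0.0216 -0.015 0 0 0 1;0.032 0.0216 -0.015 0 0 0 1;0.032 0.0216 -0.012 0 0 0 1;0.032 0.0216 -0.012 0 0 0 1;0.032 0.0216 -0.012 0 0 0 1;0.032 0.0216 -0.012 0 0 0 1;0.032 0.0216 0 0 0 0 1;0.032 0.0216 0 0 0 0 1;0.032 0.0216 0 0 0 0 1;0 0 0 0 0 -0.116 1;0 0 0 0 0 -0.116 1;0 0 0 0 0 -0.115 1;0 0 0 0 0 0 1;0 0 0 0 0 0 1'
python3 - <<'E'
from h import *
st(); snap('wrist','w1.png')
print('big foot',onz('scene',(367.8,254.9),0),onz('top',(361,190),0))
for t in('bearing','hub','spindle_knob','stand'): print(t,[(np.round(d['xy'],1).tolist(),round(d['p'],2)) for d in r.recognise(t,'wrist')][:4])
E
```

```text
time_s: 2.17
tcp_pos: [0.5011, 0.2626, 0.3496]
eef_rot: [-180.0, -0.0, -0.2]
contact_force: [-0.3, -0.2, -0.6]
gripper_width: 0.0877
{'time_s': 2.1667, 'joints': [47.4693, 7.0328, -1.4265, -0.0027, -81.5339, 42.327], 'tcp_pos': [0.5011, 0.2626, 0.3496], 'eef_rot': [-179.9932, -0.0026, -0.2041], 'contact_force': [-0.2934, -0.2365, -0.5593], 'moment': [-0.0475, -0.102, -0.0175], 'gripper_width': 0.0877}
big foot [0.51807631 0.13879524 0.        ] [0.51782343 0.13621394 0.        ]
bearing [([296.8, 117.1], 0.85)]
hub [([291.9, 100.3], 0.7)]
spindle_knob [([396.5, 223.1], 0.64), ([373.6, 47.8], 0.55), ([297.7, 119.3], 0.48)]
stand [([375.8, 207.0], 0.82)]
```

View pics/w1.png

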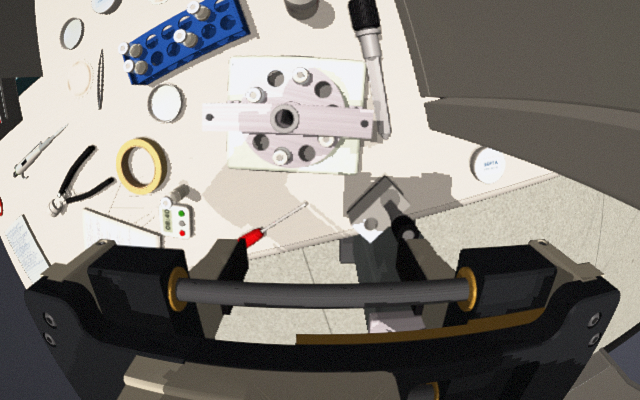

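Run:
```python
from h import *
a=cv2.imread('pics/w1.png')
cv2.imwrite('pics/w1z.png',cv2.resize(a[50:190,195:385],None,fx=4.2,fy=4.2,interpolation=2))
cv2.imwrite('pics/w1k.png',cv2.resize(a[160:280,330:450],None,fx=5,fy=5,interpolation=2))
```

```text
(no output)
```

View pics/w1z.png

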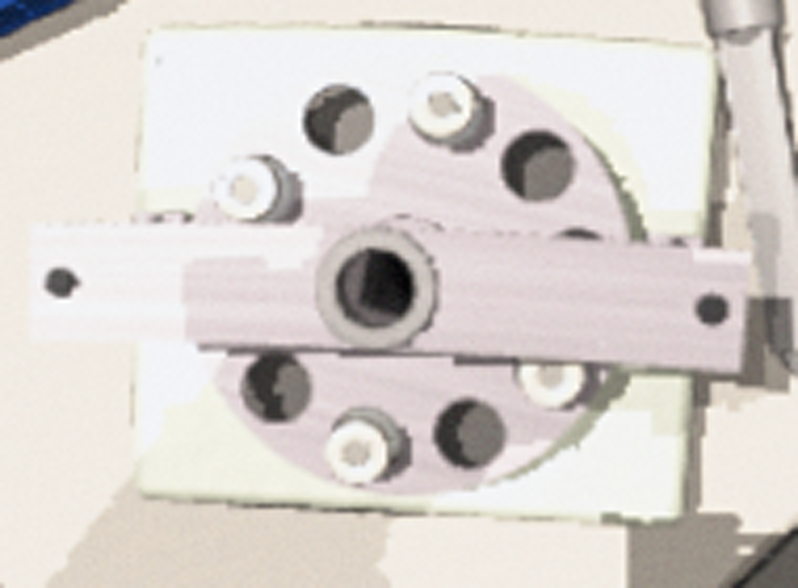

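View pics/w1k.png

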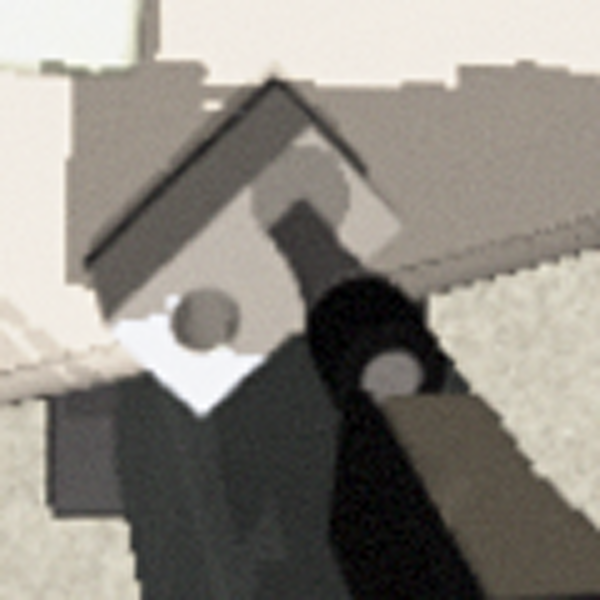

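Run:
```python
from h import *
b=onz('wrist',(284.5,118.3),.15);print('bearing w',b,'top',onz('top',(308.2,166.6),.15),'scene',onz('scene',(342.2,169.5),.15))
print('knobtop w',onz('wrist',(330+391/5,160+375/5),.170),'top',onz('top',(361.2,211),.17),'scene',onz('scene',(340.8,224.3),.17))
P=[(118,322),(203,415),(400,225),(312,130)]
c=[onz('wrist',(330+x/5,160+y/5),.06) for x,y in P];print('stand corners',np.round(c,4).tolist())
print('stand hole',onz('wrist',(330+205/5,160+322/5),.06))
Q=[(440,105),(243,190),(357,452)]
for x,y in Q:
    v=onz('wrist',(195+x/4.2,50+y/4.2),.096)-b; print('vial',np.degrees(np.arctan2(v[1],v[0]))%36,np.hypot(v[0],v[1]))
for x,y in [(338,119),(537,165),(276,386),(470,432)]:
    v=onz('wrist',(195+x/4.2,50+y/4.2),.074)-b; print('hole',np.degrees(np.arctan2(v[1],v[0]))%36,np.hypot(v[0],v[1]))
for (x,y),(x2,y2) in [((62,282),(712,309))]:
    v=onz('wrist',(195+x/4.2,50+y/4.2),.146)-onz('wrist',(195+x2/4.2,50+y2/4.2),.146); print('bar',v,np.degrees(np.arctan2(-v[0],v[1])))
```

```text
bearing w [0.56612137 0.3052902  0.15      ] top [0.56424871 0.30541999 0.15      ] scene [0.56470097 0.3052745  0.15      ]
knobtop w [0.42839118 0.156144   0.17      ] top [0.42770887 0.15766479 0.17      ] scene [0.4306613 0.1584699 0.17     ]
stand corners [[0.3973, 0.2125, 0.06], [0.3643, 0.1835, 0.06], [0.4293, 0.1237, 0.06], [0.4601, 0.1547, 0.06]]
stand hole [0.3970338  0.18480485 0.06      ]
vial 21.369492246390404 0.05639756832895647
vial 22.57748206722964 0.056829779430383844
vial 22.155552602987513 0.05776841846388432
hole 21.655531450835607 0.05676355955829774
hole 21.120662202724866 0.057177461886012526
hole 21.912468142221826 0.05738112842076851
hole 22.10424071220561 0.057816817917900824
bar [ 1.14717450e-02  1.84963993e-01 -5.55111512e-17] -3.5490244311269166
```

```bash
python3 -m inch '-0.0045 -0.0107 0.035 0 0 0 1;-0.0045 -0.0107 0.035 0 0 0 1;-0.0045 -0.0107 0.035 0 0 0 1;-0.0045 -0.0107 0.035 0 0 0 1;0 0 0 0 0 0 1;0 0 0 0 0 0 1'
python3 - <<'E'
from h import *
st(); a=snap('wrist','w2.png')[:,:,::-1]
b=(0.565,0.3053,.15);p=proj('wrist',b);print(p)
x,y=p.astype(int)
z=cv2.resize(a[max(y-50,0):y+50,x-50:x+50],None,fx=6,fy=6,interpolation=2)
z=np.clip(z.astype(float)**0.6*255/255**.6,0,255).astype(np.uint8)
cv2.imwrite('pics/w2z.png',z);print(x-50,max(y-50,0))
E
```

```text
time_s: 2.92
tcp_pos: [0.4824, 0.3051, 0.2082]
eef_rot: [179.8, 0.1, 0.0]
contact_force: [0.9, 0.6, 1.2]
gripper_width: 0.0873
{'time_s': 2.9167, 'joints': [51.9634, 11.6648, -14.132, 0.0168, -64.4325, 38.0728], 'tcp_pos': [0.4824, 0.3051, 0.2082], 'eef_rot': [179.8101, 0.1295, 0.0433], 'contact_force': [0.9298, 0.6189, 1.1896], 'moment': [-0.006, -0.081, 0.0038], 'gripper_width': 0.0873}
[321.97958057 105.20742875]
271 55
```

View pics/w2.png

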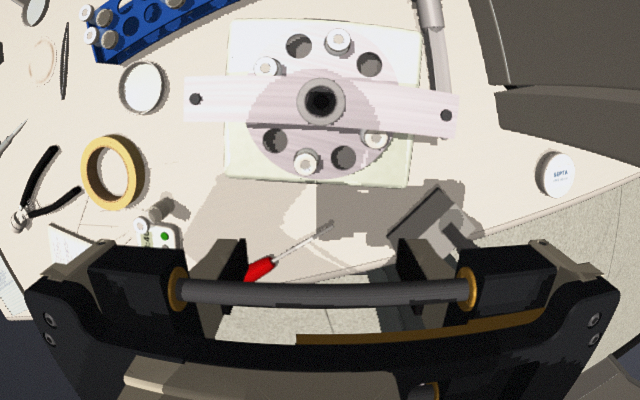

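View pics/w2z.png

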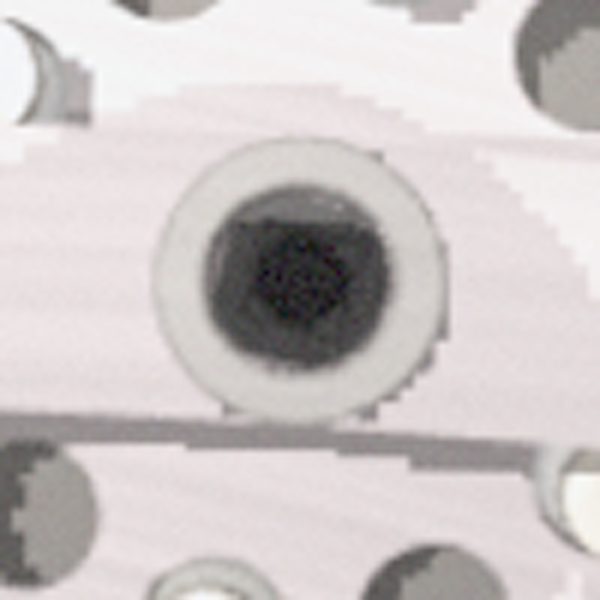

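Run:
```python
from h import *
print(onz('wrist',(320.7,101.3),.15))
A=np.mean([r.capture('wrist').astype(float)[80:122,300:342] for _ in range(8)],0)
g=A.mean(2); print(g.min(), np.percentile(g[12:30,12:30],[5,50,95]))
g=np.clip((g-g.min())/(70-g.min()),0,1)**.6*255
cv2.imwrite('pics/w2e.png',cv2.resize(g.astype(np.uint8),None,fx=14,fy=14,interpolation=2))
print(np.round(A.mean(2)[8:36:1,10:32]).astype(int))
```

```text
[0.56775678 0.3061911  0.15      ]
9.125 [10.71458333 17.         70.27291667]
[[192 193 192 192 187 183 173 160 150 139 134 134 131 135 137 145 157 167
  175 181 185 184]
 [191 191 191 184 168 153 133 114  98  90  86  84  87  88  90  98 107 124
  143 161 175 183]
 [189 182 170 149 127 103  84  75  69  68  67  69  71  72  72  75  77  81
   94 111 138 163]
 [178 162 134  99  81  69  68  68  71  71  74  73  71  71  72  71  72  76
   75  76  91 124]
 [157 123  94  68  64  70  69  72  70  73  72  72  70  71  71  71  72  73
   75  73  69  85]
 [124  85  64  61  64  61  53  49  56  61  63  67  69  69  70  72  70  71
   72  72  70  69]
 [ 91  56  43  41  42  39  32  32  33  35  40  41  47  51  53  54  57  60
   59  59  58  58]
 [ 66  43  35  34  34  31  26  28  29  25  24  25  27  28  32  31  35  37
   41  39  40  40]
 [ 57  42  33  33  35  31  27  24  27  21  17  14  14  17  18  21  22  26
   27  31  31  31]
 [ 52  40  36  36  32  27  25  22  20  16  14  15  13  13  16  14  17  20
   24  25  26  26]
 [ 51  38  34  33  32  26  21  18  16  14  16  13  14  14  14  13  15  18
   23  28  28  27
[... 883 characters left out ...]
0  12  13  10  14  15  12  17
   21  23  25  29]
 [ 36  34  30  26  23  28  24  19  15  11  14  12  12   9  10  12  18  22
   26  26  27  30]
 [ 38  38  33  29  28  27  30  23  19  15  14  11  13  13  15  19  25  27
   29  25  28  32]
 [ 43  38  34  32  32  31  29  25  27  23  22  18  19  17  19  25  28  32
   29  27  29  32]
 [ 50  35  35  33  33  31  32  30  32  31  29  28  27  24  25  29  31  30
   29  28  31  30]
 [ 72  46  34  32  31  32  32  34  32  33  33  33  33  29  30  29  26  26
   24  27  30  35]
 [103  69  42  32  33  33  33  31  34  34  34  33  32  31  30  30  30  28
   28  32  37  46]
 [138 105  74  51  43  40  35  33  34  32  34  31  33  34  32  31  32  34
   35  44  54  72]]
```

View pics/w2e.png

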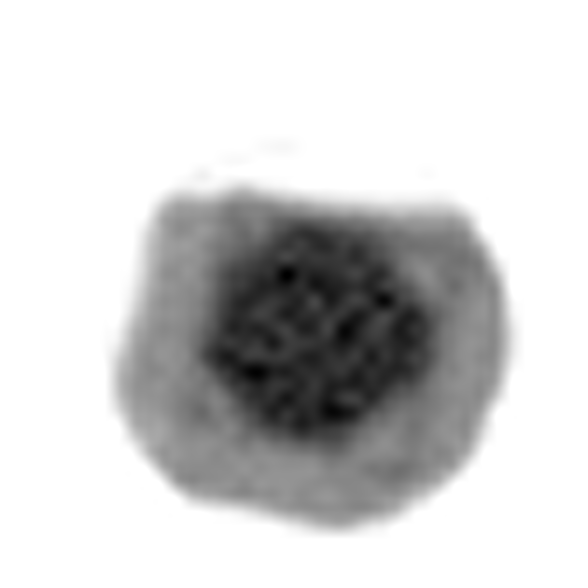

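Run:
```python
from h import *
from scipy.optimize import minimize
A=np.mean([r.capture('wrist').astype(float)[80:122,300:342] for _ in range(6)],0).mean(2)
b=onz('wrist',(320.7,101.3),.15)
ys,xs=np.mgrid[80:122,300:342]
C=proj('wrist',b)
m=(np.hypot(xs-C[0],ys-C[1])<13)&(ys>=98)&(ys<116)
W=np.array([onz('wrist',(x,y),.078) for x,y in zip(xs[m],ys[m])])[:,:2]-b[:2]
v=A[m]
res=[]
best=lambda p:None
def cost(p,phi):
    u=W-p[:2]; c,s=np.cos(phi),np.sin(phi)
    d=np.maximum(abs(u@[c,s]),abs(u@[-s,c]))-.00775
    k=1/(1+np.exp(-d/.0006))
    M=np.c_[np.ones_like(k),k]; co,*_=np.linalg.lstsq(M,v,rcond=None)
    return np.mean((M@co-v)**2)
for a in range(0,90,3):
    q=[minimize(cost,x0,args=(np.radians(a),),method='Nelder-Mead') for x0 in ([0,0],[-.001,.001])]
    q=min(q,key=lambda t:t.fun); res.append((q.fun,a,np.round(q.x*1e3,1).tolist()))
for t in res: print(np.round(t[0],2),t[1:])
```

```text
27.69 (0, [-0.4, -0.6])
28.03 (3, [-0.4, -0.7])
28.34 (6, [-0.2, -0.6])
28.73 (9, [-0.1, -0.7])
29.3 (12, [-0.1, -0.7])
30.08 (15, [-0.1, -0.7])
31.0 (18, [-0.0, -0.7])
32.13 (21, [0.1, -0.7])
33.44 (24, [0.0, -0.7])
34.89 (27, [-0.1, -0.7])
35.57 (30, [-0.3, -0.7])
35.65 (33, [-0.7, -0.8])
35.43 (36, [-0.7, -0.8])
34.72 (39, [-0.8, -0.7])
33.84 (42, [-0.7, -0.8])
33.04 (45, [-0.9, -0.7])
32.4 (48, [-0.7, -0.7])
31.79 (51, [-0.9, -0.6])
31.26 (54, [-0.8, -0.7])
30.62 (57, [-1.0, -0.6])
29.94 (60, [-0.9, -0.6])
29.44 (63, [-1.0, -0.6])
28.96 (66, [-1.0, -0.6])
28.59 (69, [-0.9, -0.7])
28.17 (72, [-0.9, -0.7])
27.81 (75, [-0.8, -0.7])
27.52 (78, [-0.7, -0.7])
27.34 (81, [-0.6, -0.7])
27.38 (84, [-0.5, -0.7])
27.43 (87, [-0.4, -0.7])
```

Run:
```python
from h import *
from scipy.optimize import minimize
A=np.mean([r.capture('wrist').astype(float)[80:122,300:342] for _ in range(10)],0).mean(2)
b=onz('wrist',(320.7,101.3),.15)
ys,xs=np.mgrid[80:122,300:342]
C=proj('wrist',b)
for y0 in (97,99):
  m=(np.hypot(xs-C[0],ys-C[1])<13)&(ys>=y0)&(ys<115)&(A<34)
  W=np.array([onz('wrist',(x,y),.078) for x,y in zip(xs[m],ys[m])])[:,:2]-b[:2]
  v=A[m]
  def cost(p,phi):
    u=W-p[:2]; c,s=np.cos(phi),np.sin(phi)
    d=np.maximum(abs(u@[c,s]),abs(u@[-s,c]))-.00775*(1+p[2]*50)
    k=1/(1+np.exp(-d/.0005))
    M=np.c_[np.ones_like(k),k]; co,*_=np.linalg.lstsq(M,v,rcond=None)
    return np.mean((M@co-v)**2)+ (p[2]*50)**2*50
  res=[]
  for a in range(0,90,6):
    q=[minimize(cost,x0,args=(np.radians(a),),method='Nelder-Mead') for x0 in ([0,0,0],[-.001,.001,0],[.001,-.001,0])]
    q=min(q,key=lambda t:t.fun); res.append((round(q.fun,2),a,np.round(q.x*1e3,1).tolist()))
  print(m.sum(),*res,sep='\n')
```

```text
364
(np.float64(13.3), 0, [-0.5, -0.7, -2.0])
(np.float64(12.84), 6, [-0.5, -0.7, -2.2])
(np.float64(12.56), 12, [-0.6, -0.7, -2.5])
(np.float64(12.49), 18, [-0.7, -0.8, -2.8])
(np.float64(12.5), 24, [-0.7, -0.7, -2.9])
(np.float64(12.01), 30, [-0.7, -0.7, -2.8])
(np.float64(11.45), 36, [-0.7, -0.7, -2.8])
(np.float64(10.68), 42, [-0.7, -0.6, -2.8])
(np.float64(10.13), 48, [-0.7, -0.6, -2.8])
(np.float64(9.88), 54, [-0.8, -0.5, -2.8])
(np.float64(9.99), 60, [-0.9, -0.5, -2.6])
(np.float64(10.6), 66, [-1.0, -0.5, -2.4])
(np.float64(11.9), 72, [-1.1, -0.4, -2.2])
(np.float64(13.47), 78, [-0.7, -0.6, -1.6])
(np.float64(13.49), 84, [-0.4, -0.6, -1.5])
321
(np.float64(12.75), 0, [-0.2, -0.7, -1.5])
(np.float64(12.28), 6, [-0.3, -0.7, -1.8])
(np.float64(11.75), 12, [-0.2, -0.7, -1.9])
(np.float64(11.88), 18, [-0.2, -0.6, -2.1])
(np.float64(12.75), 24, [-0.4, -0.7, -2.4])
(np.float64(12.59), 30, [-1.0, -0.7, -3.1])
(np.float64(11.72), 36, [-1.0, -0.7, -3.2])
(np.float64(10.7), 42, [-1.2, -0.7, -3.3])
(np.float64(9.92), 48, [-1.2, -0.7, -3.2])
(np.float64(9.54), 54, [-1.2, -0.6, -3.2])
(np.float64(9.98), 60, [-1.1, -0.6, -2.9])
(np.float64(10.8), 66, [-0.9, -0.6, -2.3])
(np.float64(11.46), 72, [-0.6, -0.6, -1.6])
(np.float64(12.23), 78, [-0.4, -0.7, -1.2])
(np.float64(12.54), 84, [-0.2, -0.7, -1.2])
```

```bash
python3 -m inch '0.033 0 0 0 0 0 1;0.034 0 0 0 0 0 1;0.034 0 0 0 0 0 1;0.034 0 0 0 0 0 1;0 0 0 0 0 0 1;0 0 0 0 0 0 1'
python3 - <<'E'
from h import *
st(); a=snap('wrist','w3.png')
A=np.mean([r.capture('wrist').astype(float) for _ in range(6)],0)
np.save('w3.npy',A); c=r.camera_params('wrist'); import pickle; pickle.dump(c,open('w3.pkl','wb'))
p=proj('wrist',(.567,.306,.078));print(p)
x,y=p.astype(int)
z=A[y-30:y+30,x-40:x+40,::-1]
cv2.imwrite('pics/w3z.png',cv2.resize(np.clip((z/160)**.6*255,0,255).astype(np.uint8),None,fx=9,fy=9,interpolation=2));print(x-40,y-30)
E
```

```text
time_s: 4.67
tcp_pos: [0.6193, 0.3049, 0.2078]
eef_rot: [179.9, 0.1, -0.1]
contact_force: [-0.5, -0.7, 0.2]
gripper_width: 0.0875
{'time_s': 4.6667, 'joints': [42.3408, 22.6691, 1.4169, -0.0022, -68.8707, 47.5589], 'tcp_pos': [0.6193, 0.3049, 0.2078], 'eef_rot': [179.9185, 0.0921, -0.1011], 'contact_force': [-0.4822, -0.7169, 0.1721], 'moment': [-0.0361, 0.1058, 0.0124], 'gripper_width': 0.0875}
[321.27973018 235.92693732]
281 205
```

View pics/w3z.png

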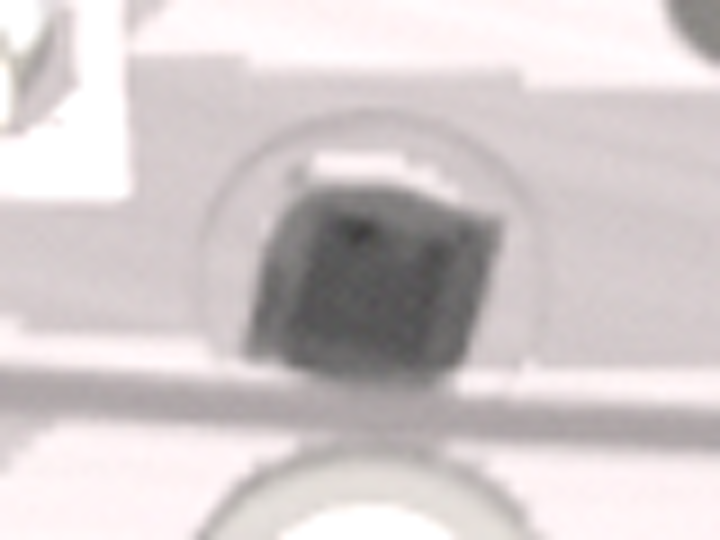

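View pics/w3.png

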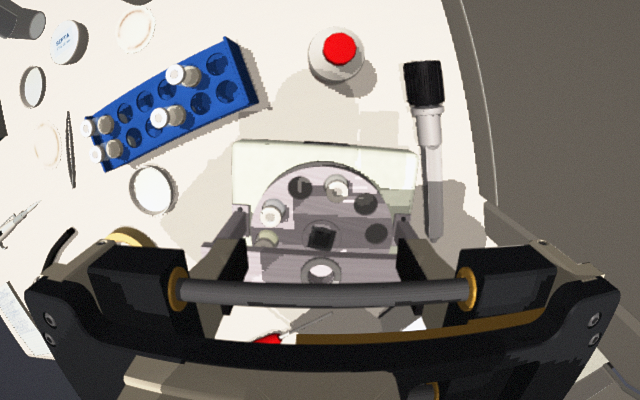

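Run:
```python
from h import *
P=lambda x,y:onz('wrist',(281+x/9,205+y/9),.078)
a,b,c,d=P(293,172),P(503,215),P(248,352),P(462,365)
f=lambda u:round(float(np.degrees(np.arctan2(u[1],u[0]))%90),1)
for u in (b-a,c-a,d-b): print(f(u),np.linalg.norm(u))
print('centre',(b+c)/2,'ring',P(372,287))
print('bearing', onz('wrist',(281+372/9,205+540/9),.15))
```

```text
77.5 0.024389818906008203
76.6 0.023342152749850742
77.1 0.019563601290107667
centre [0.56622075 0.30466105 0.078     ] ring [0.56590459 0.30491092 0.078     ]
bearing [0.57417718 0.30501857 0.15      ]
```

Run:
```python
from h import *
A=np.load('w3.npy').mean(2)
z=A[218:252,302:342]; print(np.round(z[4:28,4:38]).astype(int))
cv2.imwrite('pics/w3e.png',cv2.resize((np.clip((z-8)/40,0,1)*255).astype(np.uint8),None,fx=16,fy=16,interpolation=2))
```

```text
[[114 108 100  94 104 109 112 112 112 115 142 146 145 146 144 144 145 144
  141 136 112 111 111 109 110 109 108 103  98  97 103 114 117 117]
 [111  99  97 104 113 114 111 101  98 116 142 150 152 153 154 153 152 152
  152 148 129 126 129 120 108 110 108 108 103  99  99 103 113 114]
 [104 100 104 110 115 116 105  89  88 107 120 127 130 130 132 131 131 131
  135 140 142 144 145 131 113 110 109 108 108 102 102  99 104 109]
 [101 103 110 112 113 113 103  90  87  92  92  91  89  93  93  93  92  94
   99 109 123 132 141 135 127 124 112 111 110 108 105  99  99 104]
 [102 109 113 114 112 110 106  95  84  70  66  60  58  59  58  56  58  57
   59  66  72  90 111 125 136 133 117 112 111 110 108 105  98 100]
 [107 112 114 114 112 112 100  83  65  55  52  48  50  53  51  50  51  52
   50  52  52  61  68  81  98 113 108 112 112 113 112 111 103 101]
 [110 112 112 114 113 105  87  64  54  50  44  40  40  43  44  48  45  49
   51  50  51  54  54  56  64  71  78  86  95 100 102 107 109 103]
 [110 111 111 112 121  99  70  55  54  48  41  34  30  26  28  29  34  42
   47  49  51  50  49  51  52  53  53  
[... 1584 characters left out ...]
 105  82  50  42  44  39  32  32  27  28  28  27  27  27  26  26  28
   27  28  29  26  29  36  37  38  38  64  98 114 116 117 117 114]
 [116 104  75  52  48  46  41  37  32  34  33  29  29  31  29  29  27  28
   26  27  29  27  31  37  40  37  42  79 103 114 114 115 116 113]
 [113  99  73  57  54  51  44  39  36  38  36  34  36  36  33  31  31  29
   31  28  27  28  34  40  40  37  44  93 107 111 113 113 113 111]
 [119 106  82  69  69  68  53  40  36  36  37  39  40  39  38  36  37  34
   32  30  31  30  36  38  37  39  59 100 111 110 112 110 109 115]
 [140 135 116 104 102  97  77  52  43  38  40  39  41  40  39  42  39  39
   38  38  34  37  37  40  42  53  86 110 115 114 114 112 109 132]]
```

View pics/w3e.png

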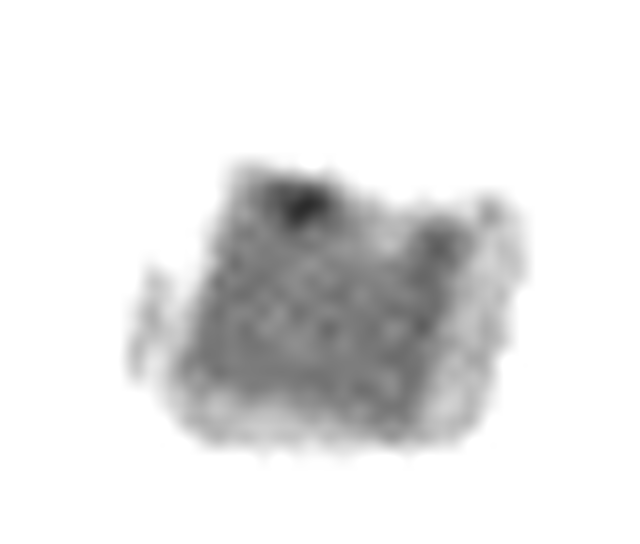

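```bash
python3 -m inch '-0.0335 0 0 0 0 0 1;-0.0335 0 0 0 0 0 1;-0.0335 0 0 0 0 0 1;-0.0335 0 0 0 0 0 1;-0.0335 0 0 0 0 0 1;-0.0335 0.01 0 0 0 0 1;-0.032 0.033 0 0 0 0 1;0 0.036 0 0 0 0 1;0 0.036 0 0 0 0 1;0 0.033 0 0 0 0 1;0 0 0 0 0 0 1;0 0 0 0 0 0 1'
python3 - <<'E'
from h import *
st(); a=snap('wrist','w4.png')[:,:,::-1]
p=proj('wrist',(.4285,.157,.17));print(p)
x,y=p.astype(int)
cv2.imwrite('pics/w4z.png',cv2.resize(a[y-60:y+60,x-60:x+60],None,fx=5,fy=5,interpolation=2));print(x-60,y-60)
E
```

```text
time_s: 6.02
tcp_pos: [0.3878, 0.1594, 0.2104]
eef_rot: [-179.9, -0.1, -0.1]
contact_force: [0.4, 0.8, -0.2]
gripper_width: 0.0878
{'time_s': 6.0167, 'joints': [49.5683, -3.9174, -30.9311, 0.0026, -62.8505, 40.3651], 'tcp_pos': [0.3878, 0.1594, 0.2104], 'eef_rot': [-179.8981, -0.0897, -0.0655], 'contact_force': [0.4046, 0.8114, -0.2169], 'moment': [-0.0374, -0.0505, -0.0164], 'gripper_width': 0.0878}
[326.45233873 168.64521518]
266 108
```

View pics/w4z.png

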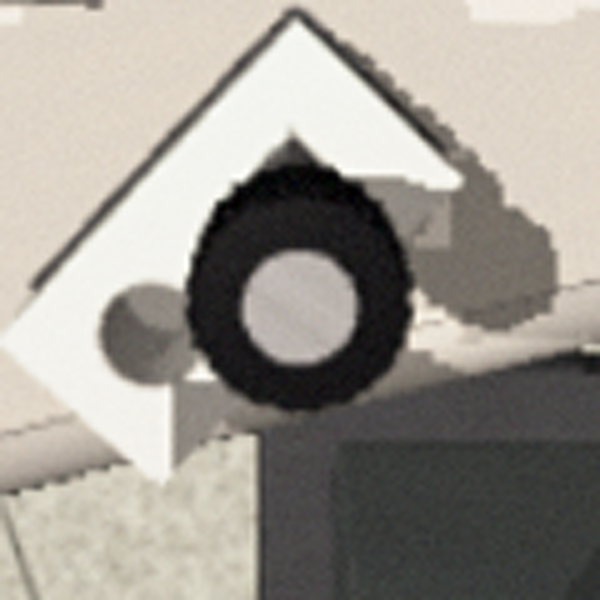

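View pics/w4.png

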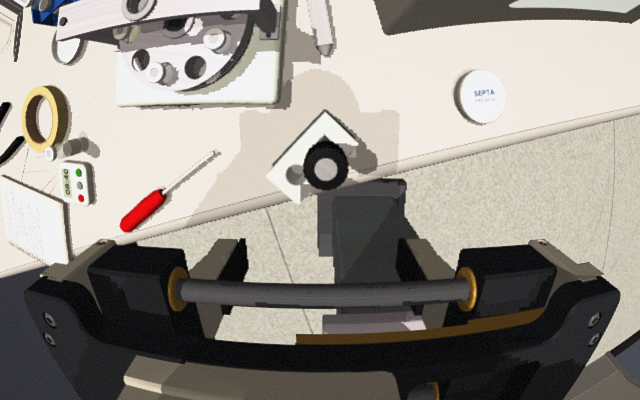

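Run:
```python
from h import *
P=lambda x,y,z:onz('wrist',(266+x/5,108+y/5),z)
print('knob',P(301,307,.17),'hole',P(147,333,.06))
f=lambda u:round(float(np.degrees(np.arctan2(u[1],u[0]))%90),1)
print(f(P(35,288,.004)-P(293,10,.004)),f(P(460,155,.004)-P(293,10,.004)),f(P(2,345,.06)-P(165,485,.06)),f(P(301,307,.17)-P(147,333,.06)),P(301,307,.17)-P(147,333,.06))
```

```text
knob [0.42799227 0.15716369 0.17      ] hole [0.39827828 0.18728323 0.06      ]
46.7 49.3 47.4 44.6 [ 0.02971399 -0.03011954  0.11      ]
```

```bash
python3 -m inch '0.02 0.0012 0 0 0 0 1;0.02 0.0012 0 0 0 0 1;0 0 0.018 0 0 0 1;0 0 0.019 0 0 0 1;0 0 0.019 0 0 0 1;0 0 0.018 0 0 0 1;0 0 0 0 0 0 1;0 0 0 0 0 0 1'
python3 -m inch '0 0 0 0 0 0 0;0 0 0 0 0 0 0;0 0 0 0 0 0 0;0 0 0 0 0 0 0;0 0 0 0 0 0 0;0 0 0 0 0 0 0;0 0 0 0 0 0 0;0 0 0 0 0 0 0' 40
python3 - <<'E'
from h import *
st();snap('wrist','w5.png')
E
```

```text
time_s: 6.73
tcp_pos: [0.428, 0.1586, 0.1352]
eef_rot: [179.9, 0.1, 0.1]
contact_force: [0.3, 0.7, 0.7]
gripper_width: 0.0874
time_s: 7.4
tcp_pos: [0.4282, 0.1581, 0.1357]
eef_rot: [-180.0, -0.0, 0.0]
contact_force: [0.2, -0.3, -0.4]
gripper_width: 0.04
{'time_s': 7.4, 'joints': [45.1176, 4.6053, -33.2918, 0.001, -52.0928, 44.8902], 'tcp_pos': [0.4282, 0.1581, 0.1357], 'eef_rot': [-179.9934, -0.0077, 0.0084], 'contact_force': [0.1702, -0.3367, -0.4018], 'moment': [-0.0932, -0.0021, 0.0258], 'gripper_width': 0.04}
```

View pics/w5.png

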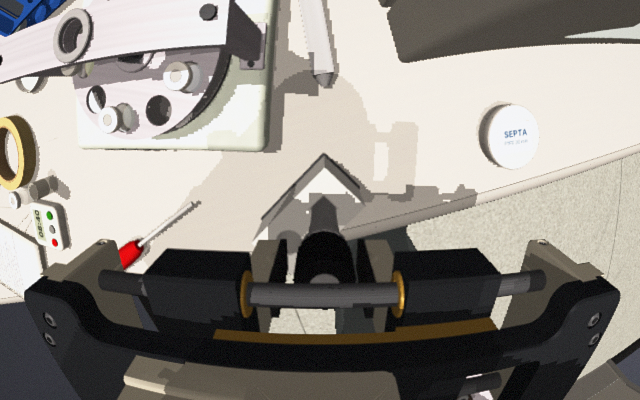

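Still closing (40 mm, knob is 30 mm); the knob sits between the pads at (323,260). I'll let it finish.

```bash
python3 -m inch '0 0 0 0 0 0 0;0 0 0 0 0 0 0;0 0 0 0 0 0 0;0 0 0 0 0 0 0;0 0 0 0 0 0 0'
python3 -m inch '0 0 -0.004 0 0 0 0;0 0 -0.012 0 0 0 0;0 0 -0.015 0 0 0 0;0 0 -0.015 0 0 0 0;0 0 -0.015 0 0 0 0;0 0 0 0 0 0 0;0 0 0 0 0 0 0'
python3 - <<'E'
from h import *
st();snap('wrist','w6.png')
E
```

```text
time_s: 7.87
tcp_pos: [0.4281, 0.1579, 0.1355]
eef_rot: [180.0, 0.0, 0.0]
contact_force: [0.3, -1.7, 0.2]
gripper_width: 0.0296
time_s: 8.45
tcp_pos: [0.4283, 0.1586, 0.197]
eef_rot: [-179.9, -0.1, 0.0]
contact_force: [-0.3, -0.5, -1.9]
gripper_width: 0.0292
{'time_s': 8.45, 'joints': [45.1298, 0.8272, -28.2354, -0.0283, -60.8247, 44.8892], 'tcp_pos': [0.4283, 0.1586, 0.197], 'eef_rot': [-179.9027, -0.062, 0.0052], 'contact_force': [-0.3155, -0.5203, -1.9206], 'moment': [-0.0358, 0.0905, -0.0163], 'gripper_width': 0.0292}
```

View pics/w6.png

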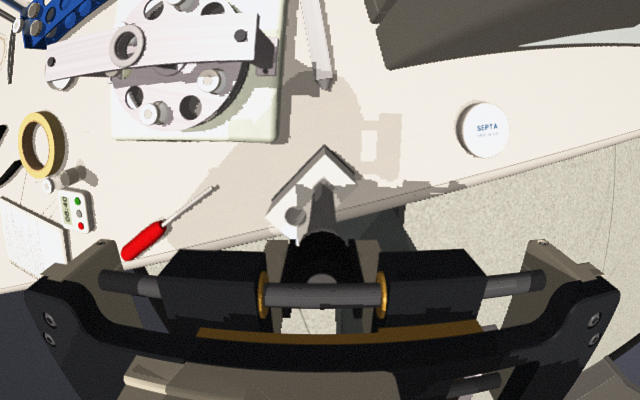

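```bash
python3 -m inch '0 0 -0.02 0 0 0 0;0 0 -0.035 0 0 0 0;0 0 -0.035 0 0 0 0;0.01 -0.01 -0.015 0 0 0 0;0.02 -0.0217 0 0 0 0 0;0.022 -0.0235 0 0 0 0 0;0.022 -0.0235 0 0 0 0 0;0.022 -0.0235 0 0 0 0 0;0.022 -0.0235 0 0 0 0 0;0.02 -0.0213 0 0 0 0 0;0 0 0 0 0 -0.08 0;0 0 0 0 0 -0.11 0;0 0 0 0 0 -0.11 0;0 0 0 0 0 -0.11 0;0 0 0 0 0 -0.08 0;0 0 0 0 0 -0.042 0;0 0 0 0 0 0 0;0 0 0 0 0 0 0'
python3 - <<'E'
from h import *
st()
for c in('wrist','scene','top'):
    a=snap(c,c+'7.png')[:,:,::-1]
    x,y=proj(c,(.566,.3055,.155)).astype(int); h=45
    if c=='wrist': print(proj(c,(.566,.3055,.15)))
    y0,x0=max(y-h,0),max(x-h,0); print(c,x0,y0)
    cv2.imwrite('pics/z7%s.png'%c,cv2.resize(a[y0:y+h,x0:x+h],None,fx=6,fy=6,interpolation=2))
E
```

```text
time_s: 10.0
tcp_pos: [0.5658, 0.3051, 0.3001]
eef_rot: [180.0, 0.1, 30.4]
contact_force: [-0.3, 0.4, -2.7]
gripper_width: 0.0291
{'time_s': 10.0, 'joints': [45.6812, 15.5931, 3.1331, -0.0233, -77.6564, 74.7211], 'tcp_pos': [0.5658, 0.3051, 0.3001], 'eef_rot': [179.9912, 0.1183, 30.3973], 'contact_force': [-0.3416, 0.3557, -2.7295], 'moment': [-0.0849, -0.0076, -0.0383], 'gripper_width': 0.0291}
[321.5696285  183.32744336]
wrist 276 139
scene 297 122
top 263 120
```

View pics/wrist7.png

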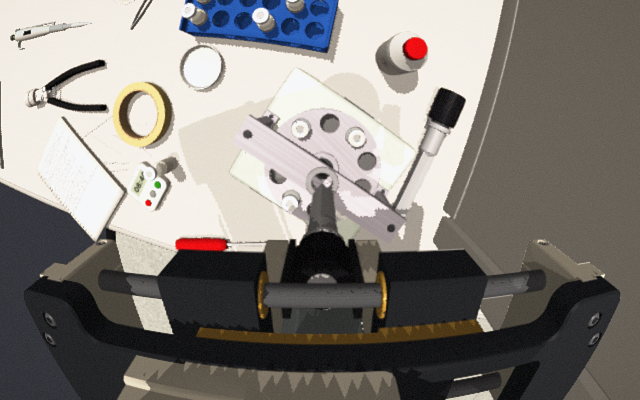

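View pics/z7scene.png

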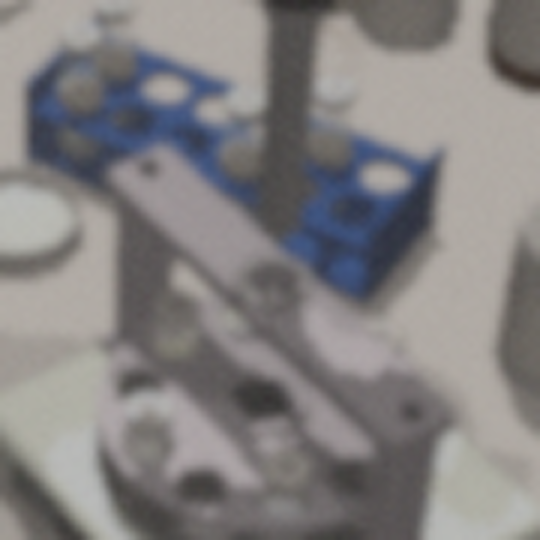

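View pics/z7top.png

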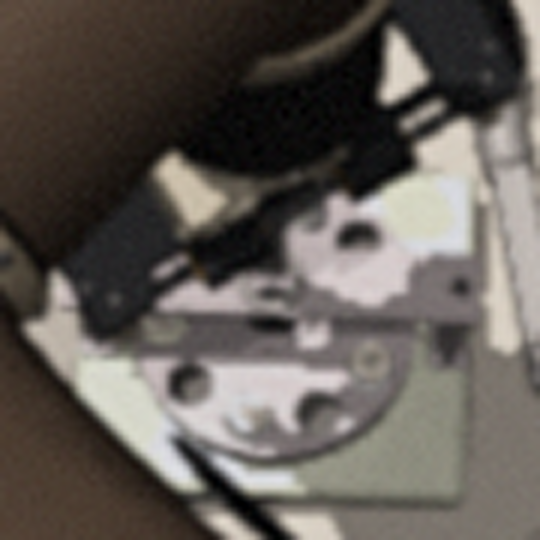

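Run:
```python
from h import *
a=cv2.imread('pics/wrist7.png'); z=a[150:250,270:375]
z=(np.clip((z/255.)**.6,0,1)*255).astype(np.uint8)
cv2.imwrite('pics/z7w.png',cv2.resize(z,None,fx=6,fy=6,interpolation=2))
print(proj('wrist',(.5658,.3051,.1724)),proj('wrist',(.5658,.3051,.1804)),proj('wrist',(.5658,.3051,.26)))
```

```text
[321.7854752  189.87398333] [321.78781471 192.27472836] [321.81969117 225.35361404]
```

View pics/z7w.png

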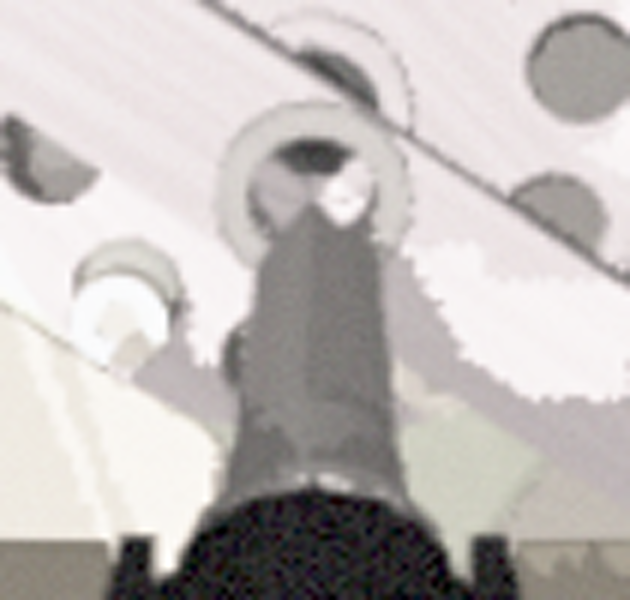

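Run:
```python
from h import *
c,s=np.cos(np.radians(30.4)),np.sin(np.radians(30.4))
X=np.array((.5658,.3051,.1804))
print('near edge bottom pred (zoom)',(proj('wrist',X+[.0099*c,.0099*s,0])-[270,150])*6)
print('collar-ish', (proj('wrist',X+[0,0,.12])-[270,150])*6)
print('bearing ctr from obs', onz('wrist',(270+314/6,150+191/6),.15), (proj('wrist',(.566,.3055,.15))-[270,150])*6)
for e in (-1,1):  # rim extreme points
    print((proj('wrist',np.array((.5660,.3055,.15))+e*.017*np.array([c,s,0]))-[270,150])*6)
# left/right shank edges midheight
print((proj('wrist',X+[.0099*s,-.0099*c,0])-[270,150])*6,(proj('wrist',X-[.0099*s,-.0099*c,0])-[270,150])*6)
```

```text
near edge bottom pred (zoom) [310.77500537 192.59160887]
collar-ish [311.07232495 615.24162751]
bearing ctr from obs [0.56787194 0.30565462 0.15      ] [309.26351969 200.48824344]
[309.21260064 294.28885968]
[309.31769869 104.04611429]
[373.89106467 253.70561857] [247.56059182 253.62417387]
```

```bash
python3 -m inch '0.0015 0 0 0 0 0 0;0 0 0.008 0 0 0 0;0 0 0.008 0 0 0 0;0 0 0.004 0 0 0 0;0 0 0 0 0 0 0;0 0 0 0 0 0 0'
python3 - <<'E'
from h import *
st()
A=np.mean([r.capture('wrist').astype(float) for _ in range(4)],0)[:,:,::-1]
cv2.imwrite('pics/w8.png',A); z=A[150:250,270:375]
cv2.imwrite('pics/z8w.png',cv2.resize((np.clip((z/255.)**.5,0,1)*255).astype(np.uint8),None,fx=6,fy=6,interpolation=2))
B=np.mean([r.capture('scene').astype(float) for _ in range(4)],0)[:,:,::-1]
cv2.imwrite('pics/z8s.png',cv2.resize((np.clip((B[140:200,310:375]/255.)**.7,0,1)*255).astype(np.uint8),None,fx=10,fy=10,interpolation=2))
T=np.array(r.get_state()['tcp_pos']);c,s=np.cos(np.radians(30.4)),np.sin(np.radians(30.4))
X=T-[0,0,.1197]
print('near edge bottom pred (zoom)',(proj('wrist',X+[.0099*c,.0099*s,0])-[270,150])*6)
print('bearing',(proj('wrist',(.566,.3055,.15))-[270,150])*6)
for b in((.566,.3055,.15),T*[1,1,0]+[0,0,.15],T*[1,1,0]+[0,0,.25]): print('scene',(proj('scene',b)-[310,140])*10)
E
```

```text
time_s: 10.65
tcp_pos: [0.5673, 0.3058, 0.281]
eef_rot: [180.0, 0.1, 30.5]
contact_force: [-0.3, -0.6, -2.3]
gripper_width: 0.0293
{'time_s': 10.65, 'joints': [45.6422, 16.1381, 1.4308, 0.0049, -75.3555, 74.845], 'tcp_pos': [0.5673, 0.3058, 0.281], 'eef_rot': [179.979, 0.0594, 30.4884], 'contact_force': [-0.3157, -0.6451, -2.3303], 'moment': [-0.0633, -0.019, -0.0239], 'gripper_width': 0.0293}
near edge bottom pred (zoom) [311.22643164 193.69194006]
bearing [309.20614573 242.23864503]
scene [325.23598903 292.39560561]
scene [328.18020186 289.00458793]
scene [353.16556815 -18.37049947][ WARN:0@9.048] global loadsave.cpp:1063 imwrite_ Unsupported depth image for selected encoder is fallbacked to CV_8U.
```

View pics/z8w.png

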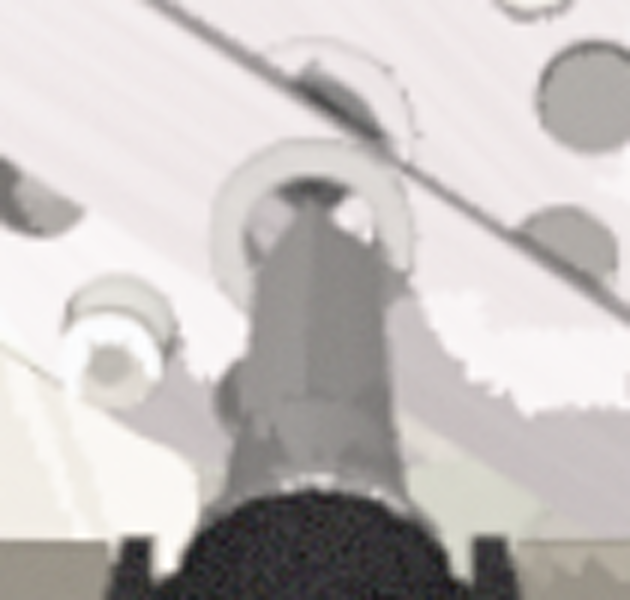

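View pics/z8s.png

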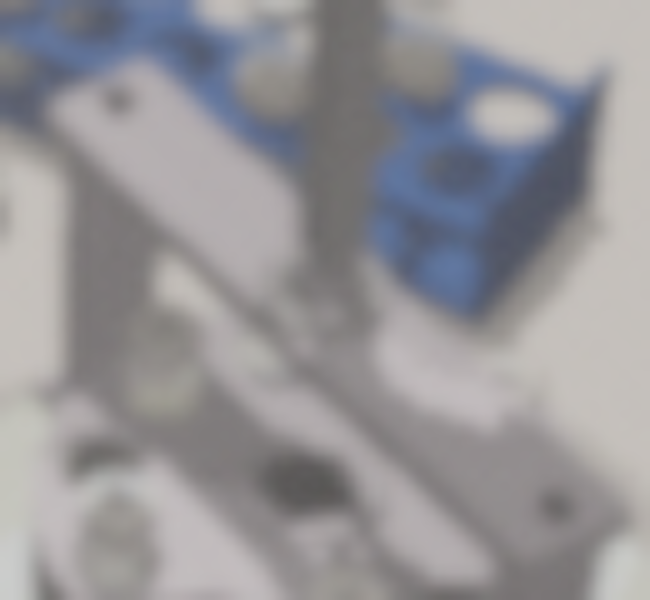

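Run:
```python
from h import *
T=np.array(r.get_state()['tcp_pos']);c,s=np.cos(np.radians(30.5)),np.sin(np.radians(30.5))
tx=np.array([c,s,0]);ty=np.array([s,-c,0])
Z=lambda X:((proj('wrist',X)-[270,150])*6)
A=cv2.imread('pics/w8.png')[150:250,270:375]
A=(np.clip((A/255.)**.5,0,1)*255).astype(np.uint8); A=cv2.resize(A,None,fx=6,fy=6,interpolation=2)
def circ(C,rad,z,col):
    pts=np.array([Z(np.array([C[0]+rad*np.cos(t),C[1]+rad*np.sin(t),z])) for t in np.linspace(0,6.28,60)])
    cv2.polylines(A,[(pts+2.5).astype(int)],True,col,1)
B=np.array([.5670,.3058]); circ(B,.017,.15,(0,0,255));circ(B,.011,.15,(0,0,255));circ(B,.02,.078,(255,0,0))
for d,col in((0,(0,160,0)),(-.0015,(255,0,255))):
    X=T-[0,0,.1197]+d*tx
    pts=np.array([Z(X+.0099*(np.cos(t)*tx+np.sin(t)*ty)) for t in np.arange(4)*np.pi/2])
    cv2.polylines(A,[(pts+2.5).astype(int)],True,col,1)
cv2.imwrite('pics/z8o.png',A)
```

```text
(no output)
```

View pics/z8o.png

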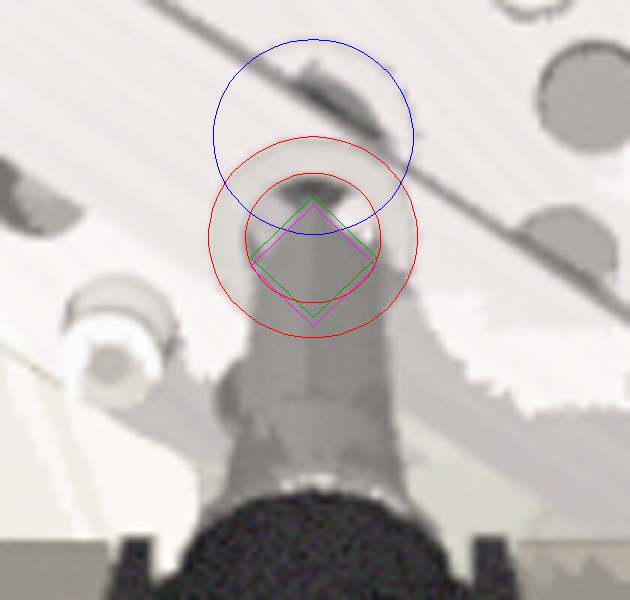

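```bash
python3 -m inch '0 0 0.006 0 0 0 0;0 0 0.003 0 0 0 0;0 0 0.0025 0 0 0 0;0 0 0.0025 0 0 0 0;0 0 0.0025 0 0 0 0;0 0 0 0 0 0 0'
```

```text
time_s: 11.55
tcp_pos: [0.5672, 0.3058, 0.2643]
eef_rot: [180.0, 0.1, 30.5]
contact_force: [-0.2, -0.5, -1.3]
gripper_width: 0.0295
```

```bash
python3 -m inch '0 0 0.004 0 0 0 0;0 0 0.005 0 0 0 0;0 0 0.005 0 0 0 0;0 0 0.005 0 0 0 0;0 0 0 0 0 0 0'
python3 -m inch '0 0 0.006 0 0 0 0;0 0 0.006 0 0 0 0;0 0 0.006 0 0 0 0;0 0 0.006 0 0 0 0;0 0 0.005 0 0 0 0;0 0 0 0 0 0 0'
python3 - <<'E'
from h import *
st()
A=r.capture('wrist')[:,:,::-1]; cv2.imwrite('pics/w9.png',A)
for t in('scene',): snap(t,'s9.png')
z=cv2.imread('pics/s9.png')[130:230,290:400]; cv2.imwrite('pics/s9z.png',cv2.resize(z,None,fx=6,fy=6,interpolation=2))
E
```

```text
time_s: 11.97
tcp_pos: [0.5668, 0.3056, 0.2445]
eef_rot: [180.0, 0.1, 30.5]
contact_force: [-0.5, -0.7, -1.8]
gripper_width: 0.0292
time_s: 12.47
tcp_pos: [0.5668, 0.3056, 0.2154]
eef_rot: [180.0, 0.1, 30.5]
contact_force: [-0.6, -0.4, -2.4]
gripper_width: 0.029
{'time_s': 12.4667, 'joints': [45.6416, 18.1226, -4.3218, -0.0281, -67.6749, 74.8507], 'tcp_pos': [0.5668, 0.3056, 0.2154], 'eef_rot': [179.9939, 0.122, 30.4815], 'contact_force': [-0.627, -0.3858, -2.4273], 'moment': [-0.113, -0.025, 0.0344], 'gripper_width': 0.029}
```

View pics/s9z.png

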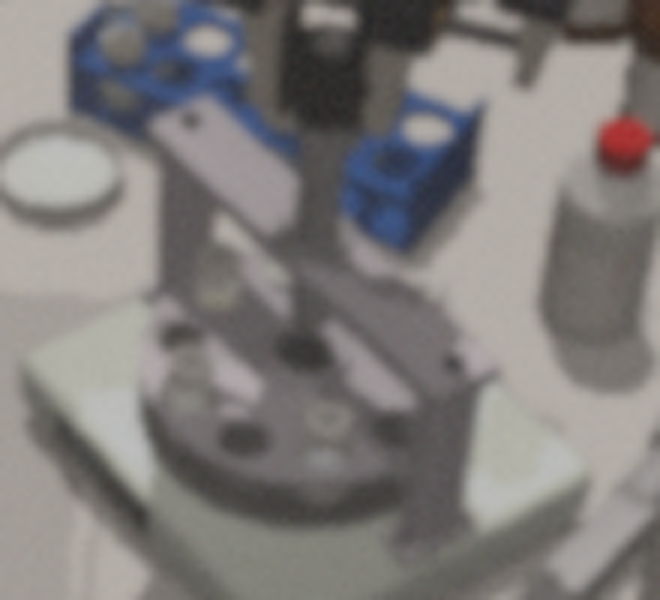

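View pics/w9.png

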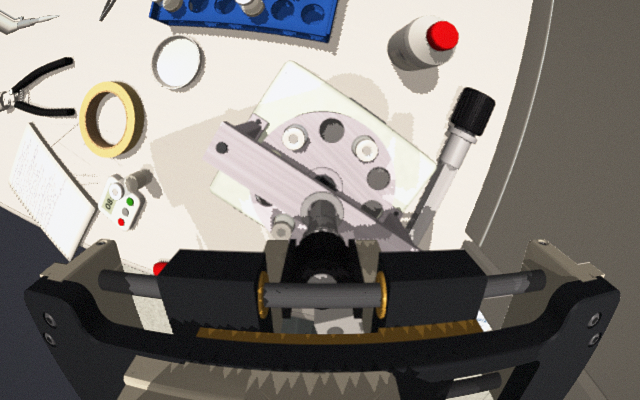

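```bash
python3 -m inch '0 0 0.004 0 0 0 0;0 0 0.004 0 0 0 0;0 0 0.004 0 0 0 0;0 0 0.003 0 0 0 0;0 0 0 0 0 0 0'
python3 -m inch '0 0 0.0025 0 0 0 0;0 0 0.0025 0 0 0 0;0 0 0 0 0 0 0'
```

```text
time_s: 12.98
tcp_pos: [0.5671, 0.3057, 0.201]
eef_rot: [180.0, 0.1, 30.5]
contact_force: [-0.5, 0.2, -2.0]
gripper_width: 0.0291
time_s: 13.23
tcp_pos: [0.5676, 0.3061, 0.1971]
eef_rot: [180.0, -0.0, 30.5]
contact_force: [-1.6, -0.5, 0.3]
gripper_width: 0.0291
```

```bash
python3 -m inch '0 0 0.0025 0 0 0 0;0 0 0 0 0 0 0'
python3 -m inch '0 0 0.0025 0 0 0 0;0 0 0 0 0 0 0'
```

```text
time_s: 13.4
tcp_pos: [0.5681, 0.3063, 0.1964]
eef_rot: [180.0, -0.1, 30.5]
contact_force: [-2.5, -0.0, 8.3]
gripper_width: 0.0293
time_s: 13.57
tcp_pos: [0.5674, 0.306, 0.1931]
eef_rot: [-180.0, -0.1, 30.5]
contact_force: [-1.0, -0.9, -1.1]
gripper_width: 0.0295
```

```bash
python3 -m inch '0 0 0 0 0 0 0;0 0 0 0 0 0 0'
python3 -m inch '0 0 0.003 0 0 0 0;0 0 0.003 0 0 0 0;0 0 0 0 0 0 0'
```

```text
time_s: 13.73
tcp_pos: [0.5671, 0.3058, 0.1917]
eef_rot: [-180.0, 0.0, 30.5]
contact_force: [-0.8, -0.0, -1.2]
gripper_width: 0.0292
time_s: 13.98
tcp_pos: [0.567, 0.3057, 0.1848]
eef_rot: [180.0, 0.1, 30.5]
contact_force: [-0.4, -0.0, -2.7]
gripper_width: 0.0295
```

```bash
python3 -m inch '0 0 0.003 0 0 0 0;0 0 0.003 0 0 0 0;0 0 0.003 0 0 0 0;0 0 0 0 0 0 0'
python3 -m inch '0 0 0.003 0 0 0 0;0 0 0.002 0 0 0 0;0 0 0 0 0 0 0'
```

```text
time_s: 14.32
tcp_pos: [0.5671, 0.3057, 0.1761]
eef_rot: [180.0, 0.1, 30.5]
contact_force: [-1.1, 0.1, -2.3]
gripper_width: 0.0291
time_s: 14.57
tcp_pos: [0.5672, 0.3058, 0.1715]
eef_rot: [180.0, 0.0, 30.5]
contact_force: [-1.5, -0.6, -2.4]
gripper_width: 0.0294
```

```bash
python3 -m inch '0 0 0.002 0 0 0 0;0 0 0 0 0 0 0'
python3 -m inch '0 0 0.0015 0 0 0 0;0 0 0 0 0 0 0'
python3 -m inch '0 0 0.0015 0 0 0 0;0 0 0 0 0 0 0'
```

```text
time_s: 14.73
tcp_pos: [0.5674, 0.3059, 0.1698]
eef_rot: [180.0, 0.0, 30.5]
contact_force: [-0.5, 0.4, -2.2]
gripper_width: 0.0295
time_s: 14.9
tcp_pos: [0.5674, 0.3059, 0.1684]
eef_rot: [180.0, 0.0, 30.5]
contact_force: [-1.4, -0.7, -0.6]
gripper_width: 0.0291
time_s: 15.07
tcp_pos: [0.5676, 0.306, 0.1675]
eef_rot: [180.0, -0.0, 30.5]
contact_force: [-1.6, -0.3, 1.1]
gripper_width: 0.0293
```

```bash
python3 -m inch '0 0 0.0015 0 0 0 0;0 0 0 0 0 0 0'
python3 -m inch '0 0 0.001 0 0 0 0;0 0 0 0 0 0 0'
```

```text
time_s: 15.23
tcp_pos: [0.5677, 0.306, 0.1672]
eef_rot: [180.0, -0.1, 30.5]
contact_force: [-5.1, -1.3, 10.3]
gripper_width: 0.0291
time_s: 15.4
tcp_pos: [0.5678, 0.306, 0.1671]
eef_rot: [180.0, -0.1, 30.5]
contact_force: [-7.8, -2.5, 13.5]
gripper_width: 0.0296
```

```bash
python3 -m inch '-0.0006 0 -0.0008 0 0 0 0;0 0 0 0 0 0 0'
python3 -m inch '0 0 0 0 0 0.05 0;0 0 0 0 0 0.05 0;0 0 0 0 0 0.05 0;0 0 0 0 0 0 0'
```

```text
time_s: 15.57
tcp_pos: [0.5676, 0.306, 0.1673]
eef_rot: [180.0, -0.2, 30.5]
contact_force: [-3.9, -0.6, 8.8]
gripper_width: 0.0297
time_s: 15.9
tcp_pos: [0.5675, 0.3062, 0.1672]
eef_rot: [-180.0, -0.1, 21.8]
contact_force: [-5.5, -0.6, 8.7]
gripper_width: 0.0293
```

```bash
python3 -m inch '0 0 0 0 0 0.05 0;0 0 0 0 0 0.05 0;0 0 0 0 0 0.05 0;0 0 0 0 0 0 0'
python3 -m inch '0 0 0 0 0 0.05 0;0 0 0 0 0 0.05 0;0 0 0 0 0 0.05 0;0 0 0 0 0 0 0'
```

```text
time_s: 16.23
tcp_pos: [0.5674, 0.3063, 0.1672]
eef_rot: [-179.9, -0.1, 13.2]
contact_force: [-4.9, 0.1, 8.5]
gripper_width: 0.0292
time_s: 16.57
tcp_pos: [0.5674, 0.3064, 0.1671]
eef_rot: [-179.9, -0.1, 4.6]
contact_force: [-4.5, 0.1, 7.9]
gripper_width: 0.029
```

```bash
python3 -m inch '-0.0006 0.0003 0 0 0 0.05 0;0 0 0 0 0 0.05 0;0 0 0 0 0 0.05 0;0 0 0 0 0 0 0'
python3 -m inch '0 0 0 0 0 0.05 0;0 0 0 0 0 0.05 0;0 0 0 0 0 0.05 0;0 0 0 0 0 0 0'
```

```text
time_s: 16.9
tcp_pos: [0.5673, 0.3064, 0.1669]
eef_rot: [-179.8, -0.2, -4.0]
contact_force: [-2.5, 0.5, 5.5]
gripper_width: 0.0294
time_s: 17.23
tcp_pos: [0.5673, 0.3062, 0.1665]
eef_rot: [-179.9, -0.1, -12.6]
contact_force: [-0.2, 1.7, 1.9]
gripper_width: 0.0295
```

```bash
python3 -m inch '0 0 0.001 0 0 0 0;0 0 0 0 0 0 0'
```

```text
time_s: 17.4
tcp_pos: [0.5669, 0.306, 0.1644]
eef_rot: [-179.9, -0.1, -12.4]
contact_force: [0.7, 1.9, -0.2]
gripper_width: 0.0294
```

```bash
python3 -m inch '0 0 0.0015 0 0 0 0;0 0 0.001 0 0 0 0;0 0 0 0 0 0 0'
python3 -m inch '0 0 0.0015 0 0 0 0;0 0 0.0015 0 0 0 0;0 0 0 0 0 0 0'
```

```text
time_s: 17.65
tcp_pos: [0.5666, 0.3057, 0.1616]
eef_rot: [-180.0, -0.0, -12.5]
contact_force: [2.1, 3.6, -1.7]
gripper_width: 0.0294
time_s: 17.9
tcp_pos: [0.5663, 0.3054, 0.1585]
eef_rot: [-180.0, 0.0, -12.5]
contact_force: [1.1, 2.5, -0.9]
gripper_width: 0.0294
```

```bash
python3 -m inch '0 0 0.001 0 0 0 0;0 0 0 0 0 0 0'
python3 -m inch '0 0 0.001 0 0 0 0;0 0 0 0 0 0 0'
python3 -m inch '0 0 0.001 0 0 0 0;0 0 0 0 0 0 0'
```

```text
time_s: 18.07
tcp_pos: [0.5663, 0.3053, 0.1577]
eef_rot: [180.0, 0.0, -12.5]
contact_force: [1.3, 3.2, -0.4]
gripper_width: 0.0296
time_s: 18.23
tcp_pos: [0.5664, 0.3053, 0.1576]
eef_rot: [-180.0, -0.0, -12.5]
contact_force: [0.2, 2.1, 5.8]
gripper_width: 0.0292
time_s: 18.4
tcp_pos: [0.5664, 0.3053, 0.1576]
eef_rot: [-180.0, -0.1, -12.4]
contact_force: [-2.2, 1.8, 10.3]
gripper_width: 0.0294
```

```bash
python3 -m inch '0 0 -0.0015 0 0 0 0;0 0 0 0 0 0 0;0 0 0 0 0 0 0.7;0 0 0 0 0 0 0.7;0 0 0 0 0 0 0.7;0 0 0 0 0 0 0.7;0 0 0 0 0 0 0.7;0 0 0 0 0 0 0.7'
python3 - <<'E'
from h import *
st();snap('wrist','w10.png');snap('scene','s10.png')
z=cv2.imread('pics/s10.png')[120:230,285:405]; cv2.imwrite('pics/s10z.png',cv2.resize(z,None,fx=5,fy=5,interpolation=2))
E
```

```text
time_s: 19.07
tcp_pos: [0.5662, 0.305, 0.1571]
eef_rot: [180.0, 0.0, -12.5]
contact_force: [0.9, -0.6, -0.4]
gripper_width: 0.06
{'time_s': 19.0667, 'joints': [45.663, 20.4449, -8.926, 0.001, -60.6711, 31.8475], 'tcp_pos': [0.5662, 0.305, 0.1571], 'eef_rot': [179.9639, 0.0215, -12.489], 'contact_force': [0.8544, -0.6139, -0.4077], 'moment': [0.0175, -0.0127, 0.0152], 'gripper_width': 0.06}
```

View pics/w10.png

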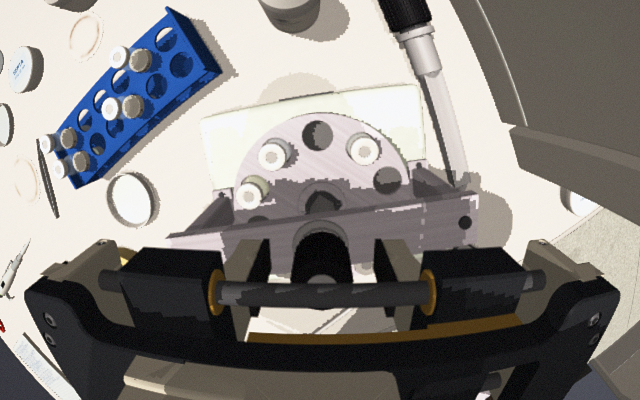

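View pics/s10z.png

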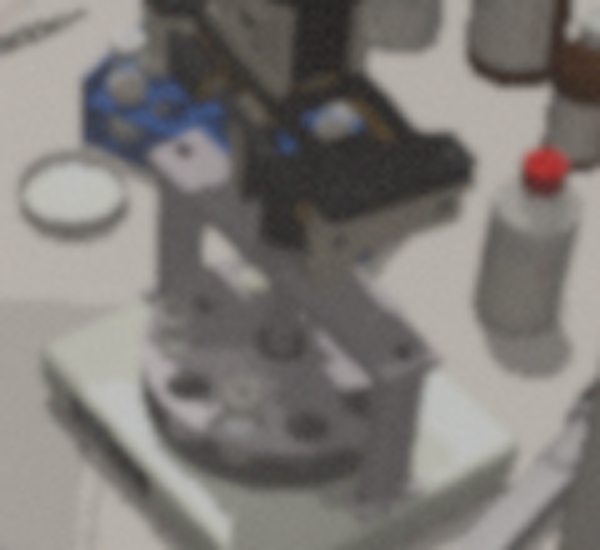

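The jaws are open at 60 mm and the knob stands free between them, low on the bridge at (322,250). Now I'll raise straight up and check the seating.

```bash
python3 -m inch '0 0 0 0 0 0 0.8;0 0 -0.01 0 0 0 0.8;0 0 -0.025 0 0 0 0.8;0 0 -0.03 0 0 0 0.8;0 0 -0.03 0 0 0 0.8;-0.02 0 -0.02 0 0 0 0.8;-0.04 0 0 0 0 0 0.8;-0.04 0 0 0 0 0 0.8;-0.04 0 0 0 0 0 0.8;0 0 0 0 0 0 0.8;0 0 0 0 0 0 0.8'
python3 - <<'E'
from h import *
st();a=snap('wrist','w11.png')[:,:,::-1];s=snap('scene','s11.png')[:,:,::-1]; snap('top','t11.png')
cv2.imwrite('pics/s11z.png',cv2.resize(s[120:230,285:405],None,fx=5,fy=5,interpolation=2))
x,y=proj('wrist',(.5664,.3055,.15)).astype(int);print(x,y)
y0=max(y-60,0);cv2.imwrite('pics/w11z.png',cv2.resize(a[y0:y+60,x-60:x+60],None,fx=5,fy=5,interpolation=2));print(x-60,y0)
for z in(.155,.192): print(z,proj('scene',(.5664,.3055,z)),proj('wrist',(.5664,.3055,z)),proj('top',(.5664,.3055,z)))
E
```

```text
time_s: 20.08
tcp_pos: [0.4282, 0.3363, 0.2742]
eef_rot: [-179.9, -0.1, -12.3]
contact_force: [0.5, -0.3, 0.0]
gripper_width: 0.0704
{'time_s': 20.0833, 'joints': [58.778, 6.486, -11.652, 0.0109, -71.71, 18.932], 'tcp_pos': [0.4282, 0.3363, 0.2742], 'eef_rot': [-179.8596, -0.0591, -12.2866], 'contact_force': [0.4595, -0.3017, 0.0424], 'moment': [0.0051, -0.053, -0.0265], 'gripper_width': 0.0704}
321 41
261 0
0.155 [342.7572225 167.7377092] [321.22160181  40.31364056] [308.13293998 165.48484131]
0.192 [343.64278311 156.79334535] [321.12901317  31.11905415] [307.93700385 162.44170076]
```

View pics/s11z.png

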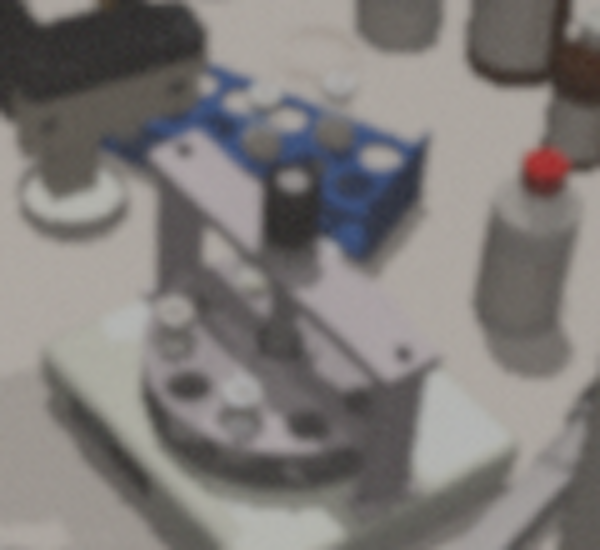

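View pics/w11z.png

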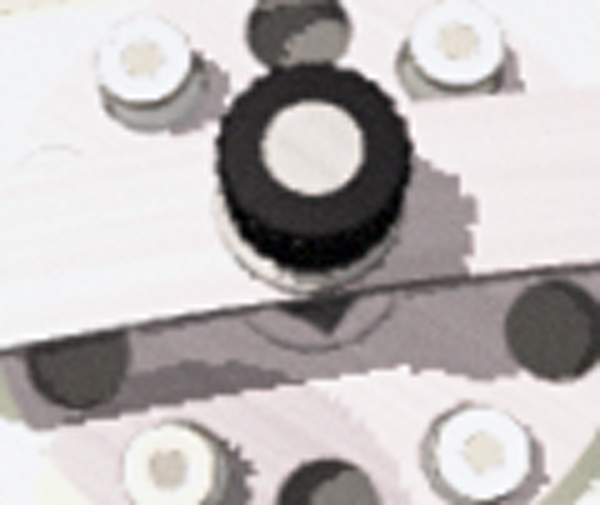

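View pics/t11.png

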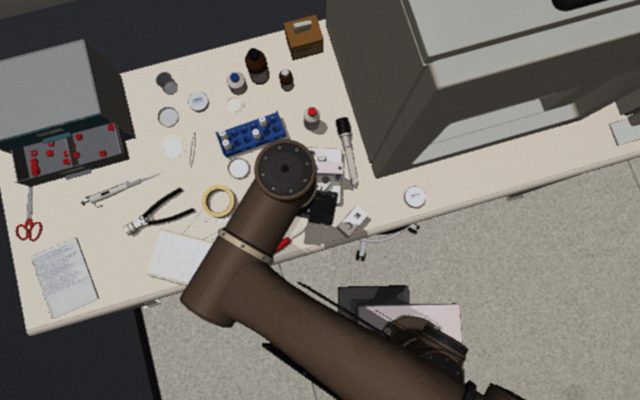

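Run:
```python
from h import *
for z in(.15,.2,.22,.25,.3): print(z,proj('top',(.518,.1375,z)),proj('scene',(.518,.1375,z)))
a=cv2.imread('pics/s11.png');cv2.imwrite('pics/s11b.png',cv2.resize(a[100:310,270:470],None,fx=2.8,fy=2.8,interpolation=2))
b=cv2.imread('pics/t11.png');cv2.imwrite('pics/t11b.png',cv2.resize(b[90:250,230:430],None,fx=4,fy=3.7,interpolation=2))
```

```text
0.15 [366.18076906 180.94278912] [374.92488562 217.28138884]
0.2 [368.35192048 177.43386736] [377.55149652 202.61363858]
0.22 [369.27233828 175.94632761] [378.66162773 196.41434681]
0.25 [370.71351644 173.61715731] [380.39584393 186.72998508]
0.3 [373.29176383 169.45030451] [383.4861729  169.47269983]
```

View pics/s11b.png

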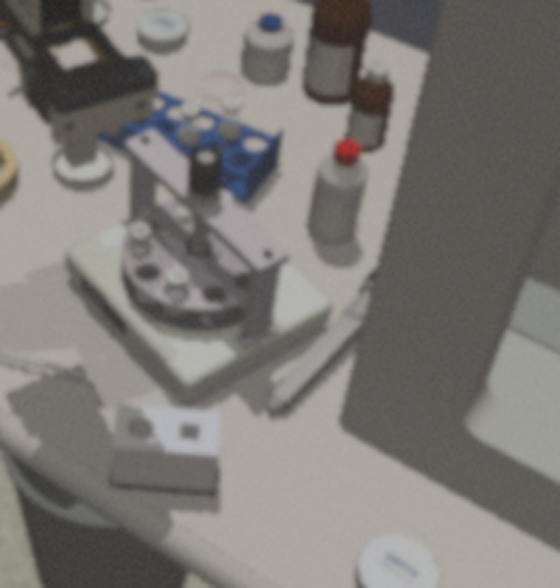

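View pics/t11b.png

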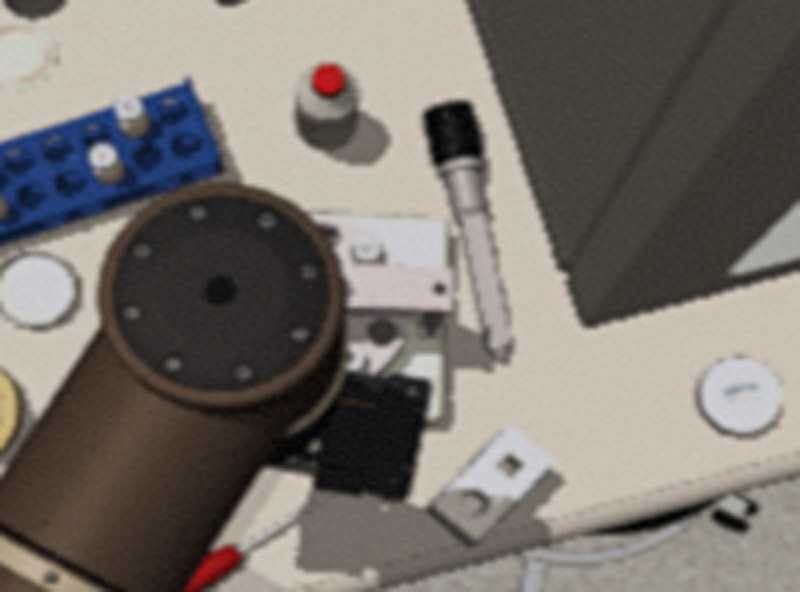

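Run:
```python
from h import *
r.close_job(); st()
```

```text
the job is handed in; nothing more can be done
the job is handed in; nothing more can be done
```

The spindle is refitted and I've handed the job in after about 20 s of the 58 s. The tall look-alike spindle fell over during the run.

**Fitting:**
- I took the smaller spindle from its stand, turned it to line up with the hub, and lowered it through the bearing and hub.
- It stopped on the drive socket about 10 mm short of home, as expected.
- Leaning with about 5–9 N, I turned the knob about 43° until the square end dropped in. I then pushed it home, released it and backed away.

**Last checks:**
- The tool stopped at 0.1576 m against a predicted 0.1577 m. That is 9.5 mm below the first stop; 10 mm was expected.
- After release, the knob top in the scene camera is within a pixel of where it should be when fully seated. The wrist camera puts it about 3 px to one side, within its calibration error.
- The carousel looks flat in the pictures, and the stand is empty.
- The highest vertical force I read on the way in was about 14 N, against the 45 N limit.

**What disagreed:** The tall look-alike spindle was standing on its tip in the first pictures, but was already lying on the bench in my first wrist picture, at about 2 s. By my reckoning the gripper stayed at least 7 cm above it up to then, and I felt no contact. It probably toppled on its own, but I cannot prove that. It is still on the bench, clear of the sampler as far as I can see, and I left it there.

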